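Index the assembly table and hold its sprung gate at the mark

TASK

On the small indexing table, leave the gate shut and turn the table by the bar on top to its next detent, whichever way brings the long tube straight to the gate without the short head coming there, and let go of the bar. Then pull the sprung gate by its upright handle towards the robot until its pointer stands opposite the pointed mark on the scale, and keep it there: do not move the mark, and finish while still holding the handle, since the gate springs shut when released.

Things in the scene. Friction and masses are not known exactly. Their poses are not given: they have to be found in the camera images.
- gate_spot (a point): Fixed point on the grey indexing fixture, in front of the gate, to which the nests are indexed; 30 mm above the bench, level with the turntable's top. Axes of the fixture: x away from the robot (yaw up to 0.3 either way), y to the fixture's left, where the gate is, z up. The turntable's axis lies 66 mm from it along -y. A power screwdriver hangs on a cord at world x 0.73, y -0.14.
- turntable: 188 mm disc on a vertical axis, turns either way, detent each 60 deg (freed by 0.2 N m; snaps in within 3 deg). Six 4-pin nests, 66 mm radius; an empty one starts at the gate. Origin: on the axis, middle of the black grip bar on top, 155 mm above the bench; bar 62 mm long (body x), 16 wide (y), 34 high. Yaw is the table's turn, the fixture's at the start; one detent is 60 deg.
- tube_mid (a point): Middle (half-way up, on the axis) of the long dark tube, 32 mm diameter and 98 mm high, standing loose in the nest next to the gate on one side or the other (60 degrees from it); its top is 128 mm above the bench.
- short_head_mid (a point): Middle of the short dark threaded head, 34 mm diameter and 34 mm high, standing loose in the nest on the other side of the gate. (A like head stands in the nest opposite the gate and does not matter.)
- gate: Sprung gate: upright shield on a carriage on a rail along the fixture's x. It opens up to 75 mm along -x (towards the robot); the spring pulls back with 6 N when shut plus 1.1 N per 10 mm. Origin: middle of its upright round black handle, 22 mm diameter, 46 mm high, 125 mm above the bench, over a 26 mm collar (top 102 mm above the bench). Axes as the fixture's.
- gate_pointer (a point): Tip of the steel pointer on the outer (+y) side of the gate carriage, 34 mm above the bench; it moves with the gate. Axes as the fixture's.
- mark_tip (a point): Tip of the mark: a steel rider with a point, on the scale strip beside the rail, facing the pointer 2 mm away across y when they are level. It is set 30 to 60 mm along the fixture's -x from the shut gate's pointer and is clamped there by stiff friction. Axes as the fixture's.
There are look-alikes about, which are no part of the job. Leave any green look-alike of the part that bears tube_mid alone.

How it is judged:
On the way, in this order (a step that is already met when the one before it is completed fails the run):
1. with the gate still shut, the long tube is indexed to the gate and the bar is let go (horizontal distance between tube_mid and gate_spot below 0.007 m and angle between tube_mid's own z axis and vertical below 0.12 rad and contact force between the fingers and turntable below 0.5 N and distance of gate_pointer from where it was at the start of the episode below 0.006 m), for 0.2 s.
2. the gate is pulled to the mark and held (x of gate_pointer in the frame of mark_tip between -0.005 and 0.005 m and contact force between the fingers and gate above 2 N and horizontal distance between tube_mid and gate_spot below 0.007 m and angle between tube_mid's own z axis and vertical below 0.12 rad and contact force between the fingers and turntable below 0.5 N), for 0.3 s.
At the end, for the whole second after the job is handed in: The long tube stands upright within 7 mm of the place at the gate, nothing grips the turntable, and the fingers hold the gate (over 2 N) with its pointer within 5 mm of the mark along the rail, for the whole last second (all of step 2); the arm keeps its last pose, push and grip.
It fails at once if the short head is brought to the gate (horizontal distance between short_head_mid and gate_spot below 0.02 m).
It fails at once if the mark is shifted (distance of mark_tip from where it was at the start of the episode above 0.004 m).
It also fails if it takes over 48 s, if anything falls off the work surface, if the arm or the gripper's body presses on something with over 40 N, if the wrist force passes 120 N, or if a joint passes its speed limit or range.

ROBOT

A 6-joint arm with a two-finger parallel gripper is mounted at the origin on a cart in front of the work surface, level with it; the furniture and walls round the work are solid. World frame = base frame: x ahead of the robot, y to its left, z up, the work surface at z = 0. Lengths are in m, angles in rad, forces in N, time in s.
With the tool pointing down it reaches from about 0.3 to 0.75 m from the base axis. Payload 8.5 kg.
Tool frame: the origin (TCP) lies at the very end of the fingers, on their centre line; the grasp point (between the pads) lies 19 mm behind it; x points along the fingers, y is the direction in which the jaws open and shut, and the axes are right-handed (so a half turn about x gives the same grasp; the last joint's range is limited). The gripper opens to 88 mm and grips with 3 to 60 N. Pads are 18 mm wide; open, the fingers measure 123 mm over their backs; the gripper's body (75 mm by 187 mm) begins 45 mm behind the grasp point.
Start: joints at [-0.215, 0.381, 1.297, -0, 1.464, -0.215], TCP at [0.55, 0, 0.239] pointing down, gripper open.
Joint ranges: [-3.11, 3.11], [-0.89, 2.33], [0.22, 2.48], [-1.42, 4.56], [0.17, 2.85], [-2.88, 2.88]. Speed limits (rad/s): [2.39, 2.39, 3.14, 3.14, 3.14, 3.14].

INTERFACE

Orientations are given as [roll, pitch, yaw] about the fixed x, y, z axes, in that order (R = Rz(yaw) Ry(pitch) Rx(roll)).
In Python, from rig import status, vision, bot gives the robot as it stands.
- The arm moves only by the tool drive_tool, never from a script. Its arguments are lists of equal length, an entry for each row: "xyz": the shift along the world's x, y, z in mm, a list of three; "delta_rot": the turn, a rotation vector about the world's x, y, z in degrees, a list of three; "fingers": the finger opening in mm, from 0 to 88.1. In form: {"xyz": [[tx, ty, tz], ...], "delta_rot": [[ax, ay, az], ...], "fingers": [fingers, ...]}. A call has 1 to 8 rows; each row is the pose to reach, as a shift and turn from the pose commanded when the call began; what a row does not reach only later rows make up. A row lasts 1/10 s, in which the tool goes at most 50 mm and 8.59 degrees, less where a joint would pass 70% of its speed; a pose out of reach is approached as far as the arm can. A call with a gripper value outside its range is refused whole. The fingers move at their own pace and stop on an object; "newtons" is the grip in N (left out, the last holds). Time passes only in rows, so rows that repeat a pose let the fingers close. It gives the time, the measured TCP pose, the force and the opening at its end, in the units of the state.
- status.state(): the state, without advancing time (a new reading comes with each control period).
- vision.camera(name): name is "side" or "top"; returns a dict with "frame" (384x512x3 uint8, red, green, blue), "depth" (384x512 float32, m along the optical axis (not along the pixel's ray), 0 where there is no reading), "fx", "fy", "cx", "cy" (pixels), "rvec" (rotation vector, rad) and "tvec" (3), from world to camera coordinates, as OpenCV has them. Camera axes: x right, y down, z forward; pixel columns grow to the right and rows downward; lengths in m; the calibration is good to about 2 mm. A picture is of the moment at which its call begins.
- bot.job_done(): hands the job in, once; it reports no verdict.
The state is a dict: "time": time; "joint_pos": joint angles; "qvel": joint speeds; "joint_efforts": joint torques, N m; "eef_pos": TCP position; "eef_rot": TCP orientation; "contact_force": force on the tool from outside, world axes, zero at the start; "torque": the same for the moment, N m; "gripper_width": finger opening in m.
Only numpy, scipy, OpenCV 4.12 (cv2) and the standard library are available. Lean on these libraries where they do the work, as an engineer would, in place of code of your own. Each camera call takes 0.05 s, during which the arm holds its last target.

## Working session

There is one attempt and no reset: what is moved stays moved. The work goes in short steps, Python scripts to look and compute and a tool call to move; the robot and the scene stay as the last step left them, time stands still between calls to the robot, and variables do not carry over. Pictures are saved under pics/ and viewed, and the job is handed in when it is done.

Besides the shell and the picture viewer there is one more tool, called after "Request:" in YAML: its name, and indented under it one key for each argument. drive_tool: Moves the arm, as the interface text tells. Its arguments: {"type":"object","properties":{"xyz":{"type":"array"},"delta_rot":{"type":"array"},"fingers":{"type":"array"},"newtons":{"type":"number"}},"required":["xyz","delta_rot","fingers"]}

```bash
mkdir -p pics; ls
cat > h.py <<'E'
import numpy as np, cv2
from rig import status, vision, bot
def cam(n):
    c=vision.camera(n); R,_=cv2.Rodrigues(np.array(c['rvec'],float)); c['R']=R; c['t']=np.array(c['tvec'],float).reshape(3); return c
def pts(c):
    d=c['depth']; v,u=np.mgrid[0:d.shape[0],0:d.shape[1]]
    P=np.stack([(u-c['cx'])/c['fx']*d,(v-c['cy'])/c['fy']*d,d],-1)
    return (P-c['t'])@c['R']
def plane(c,u,v,z):
    r=np.array([(u-c['cx'])/c['fx'],(v-c['cy'])/c['fy'],1])@c['R']; o=-c['t']@c['R']
    return o+r*(z-o[2])/r[2]
def proj(c,p):
    q=c['R']@np.array(p)+c['t']; return q[0]/q[2]*c['fx']+c['cx'],q[1]/q[2]*c['fy']+c['cy']
def save(c,n): cv2.imwrite('pics/'+n,cv2.cvtColor(c['frame'],cv2.COLOR_RGB2BGR))
E
python3 - <<'E'
from h import *
for n in('side','top'):
    c=cam(n); save(c,n+'0.png'); np.savez('/tmp/'+n+'0.npz',**c)
    print(n,-c['t']@c['R'],c['R'][2],c['fx'])
s=status.state();print(s)
E
```

```text
pics
side [ 0.08154261 -1.01190523  0.52151145] [ 0.46109625  0.78976945 -0.40454229] 460.40970837026344
top [ 0.47085114 -0.25889141  0.95664574] [ 0.08651977  0.00364275 -0.99624347] 469.56152219041763
{'time': 0.1, 'joint_pos': array([-2.15283857e-01,  3.81074301e-01,  1.29813567e+00, -1.61779741e-06,
        1.46358329e+00, -2.15267656e-01]), 'qvel': array([ 0.00050965, -0.00169274, -0.00250869, -0.0008412 , -0.00023157,
       -0.00109207]), 'joint_efforts': array([ 3.42670668e-03, -4.38650107e+01, -2.24912524e+01,  7.15119881e-02,
        3.42038926e-02, -1.57015911e-04]), 'eef_pos': array([5.49755974e-01, 5.94934707e-05, 2.38245310e-01]), 'eef_rot': array([-1.7847244 ,  1.56959573,  2.92764855]), 'contact_force': array([0.33871086, 0.99872067, 0.21740385]), 'torque': array([-0.00838453,  0.00846099,  0.00694302]), 'gripper_width': 0.0879637893025214}
```

View pics/top0.png

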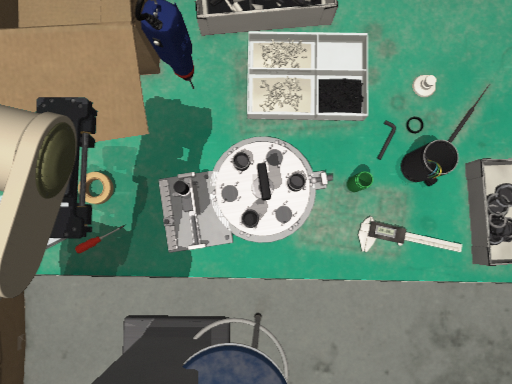

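View pics/side0.png

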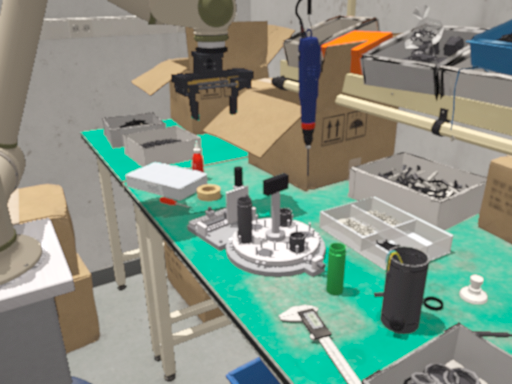

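Run:
```python
import numpy as np,cv2
t=np.load('/tmp/top0.npz');s=np.load('/tmp/side0.npz')
a=t['frame'][130:255,150:340,::-1];cv2.imwrite('pics/tc.png',cv2.resize(a,None,fx=4.2,fy=4.2,interpolation=cv2.INTER_CUBIC))
a=s['frame'][160:280,180:335,::-1];cv2.imwrite('pics/sc.png',cv2.resize(a,None,fx=5,fy=5,interpolation=cv2.INTER_CUBIC))
```

```text
(no output)
```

View pics/tc.png

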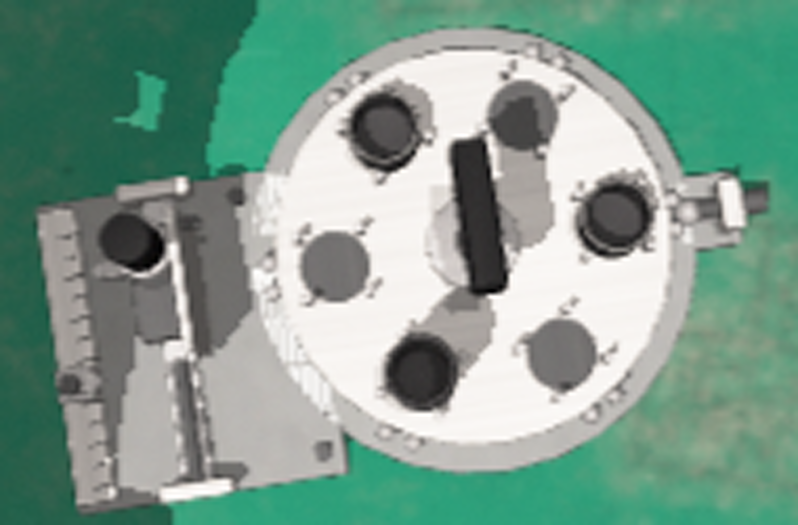

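View pics/sc.png

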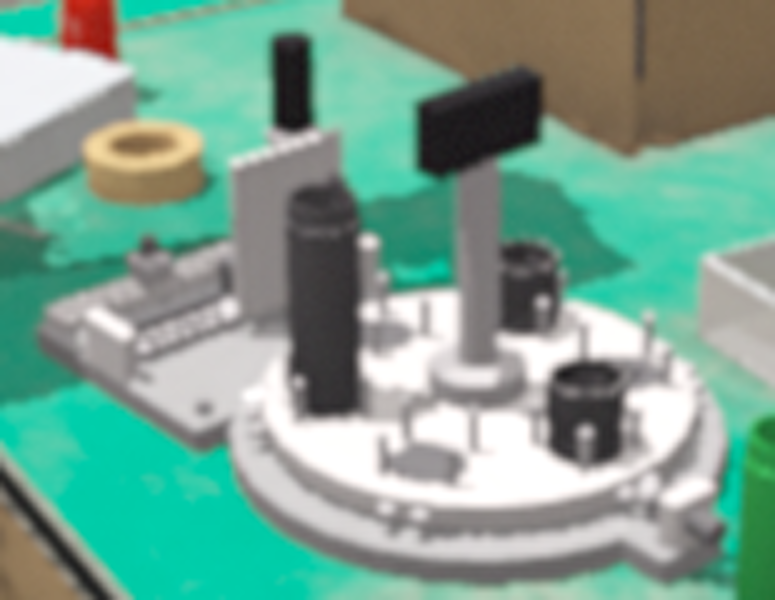

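```bash
cat > m.py <<'E'
from h import *
import sys
def meas(c):
    P=pts(c); f=c['frame'].astype(int); dark=f.max(-1)<70
    box=np.zeros(dark.shape,bool); box[120:265,145:335]=1
    ok=(c['depth']>0)&box
    r={}
    m=ok&(P[...,2]>0.162)&(P[...,2]<.18)&dark
    v,u=np.nonzero(m); 
    if len(u)>20:
        (cu,cv_),(w,h),a=cv2.minAreaRect(np.c_[u,v].astype(np.float32))
        q=P[m]; cc=plane(c,cu,cv_,.172)
        x=q[:,:2]-q[:,:2].mean(0); e=np.linalg.svd(x,full_matrices=False)[2][0]; e=e*np.sign(e[0])
        print('bar',len(u),cc,q.mean(0),'yaw deg',np.degrees(np.arctan2(e[1],e[0])),w,h)
    m=ok&(P[...,2]>0.14)&(P[...,2]<.155)&dark&(np.mgrid[0:384,0:512][1]<205)
    if m.sum()>5:
        v,u=np.nonzero(m); print('handle',m.sum(),plane(c,u.mean(),v.mean(),.148),np.median(P[m],0))
    m=ok&(P[...,2]>0.12)&(P[...,2]<.135)&dark&(np.mgrid[0:384,0:512][1]>205)
    if m.sum()>5:
        v,u=np.nonzero(m); (cu,cv_),rr=cv2.minEnclosingCircle(np.c_[u,v].astype(np.float32)); print('tube',m.sum(),plane(c,cu,cv_,.128),np.median(P[m],0))
    return P
if __name__=='__main__':
    c=cam('top') if len(sys.argv)<2 else np.load(sys.argv[1]); P=meas(c)
    ok=(c['depth']>0)
E
python3 m.py /tmp/top0.npz
python3 - <<'E'
from h import *
c=np.load('/tmp/top0.npz')
a=c['frame'][165:260,155:240,::-1];cv2.imwrite('pics/gc.png',cv2.resize(a,None,fx=7,fy=6.3,interpolation=cv2.INTER_LANCZOS4))
# disc ellipse: white disc
f=c['frame'];hs=cv2.cvtColor(f,cv2.COLOR_RGB2HSV);P=pts(c)
m=((f.min(-1)>205)&(abs(P[...,2]-.03)<.008)).astype(np.uint8);m[:,:212]=0
m[:,318:]=0
cn=max(cv2.findContours(m,cv2.RETR_EXTERNAL,cv2.CHAIN_APPROX_NONE)[0],key=len)
e=cv2.fitEllipse(cv2.convexHull(cn));print(e,plane(c,*e[0],.03))
E
```

```text
bar 314 [ 0.5521045  -0.27355874  0.172     ] [ 0.55172184 -0.27377266  0.17239275] yaw deg 8.986517775692377 36.06244659423828 9.333809852600098
handle 118 [ 0.54260118 -0.12911455  0.148     ] [ 0.54307673 -0.12955665  0.14827689]
tube 37 [ 0.49058067 -0.25156502  0.128     ] [ 0.48869486 -0.25550958  0.12721668]
((262.42047119140625, 188.35702514648438), (93.59673309326172, 95.77668762207031), 113.30511474609375) [ 0.55214679 -0.27444675  0.03      ]
```

View pics/gc.png

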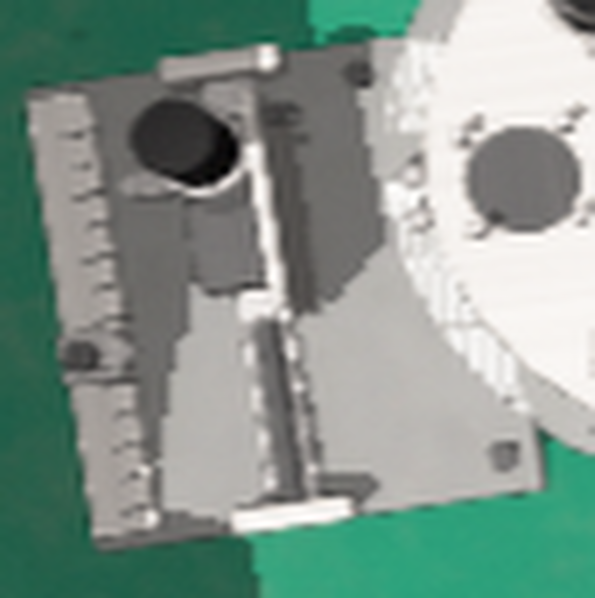

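Run:
```python
from h import *
from scipy.spatial.transform import Rotation as R
s=status.state();r=R.from_euler('xyz',s['eef_rot']).as_matrix();print(r.round(3),s['joint_pos'])
c=np.load('/tmp/top0.npz')
a=plane(c,171.5,194.2,.034);b=plane(c,173.5,222,.034);h=np.array([-.129])
th=np.radians(9);ex=np.array([np.cos(th),np.sin(th),0]);ey=np.array([-ex[1],ex[0],0])
print(a,b,(b-a)@ex,(b-a)@ey)
g=np.array([.5521,-.274,0])+.066*ey;print('gate',g)
```

```text
[[-0.001  1.    -0.   ]
 [ 0.    -0.    -1.   ]
 [-1.    -0.001 -0.   ]] [-2.15283857e-01  3.81074301e-01  1.29813567e+00 -1.61779741e-06
  1.46358329e+00 -2.15267656e-01]
[ 0.53706695 -0.09539722  0.034     ] [ 0.48249796 -0.10111688  0.034     ] -0.05479190172435857 0.0028872358768889795
gate [ 0.54177533 -0.20881257  0.        ]
```

Request:
drive_tool:
  xyz:
    - [0, -40, 0]
    - [1, -80, 0]
    - [1, -120, 0]
    - [2, -160, 0]
    - [2, -200, 0]
    - [2, -240, 0]
    - [2, -274, 0]
    - [2, -274, 0]
  delta_rot:
    - [0, 0, 7]
    - [0, 0, 14]
    - [0, 0, 21]
    - [0, 0, 28]
    - [0, 0, 35]
    - [0, 0, 42]
    - [0, 0, 49]
    - [0, 0, 55]
  fingers: [60, 60, 60, 60, 60, 60, 60, 60]

```text
time: 0.9
eef_pos: [0.5513, -0.2779, 0.2375]
eef_rot: [-2.608, 1.57, 3.065]
contact_force: [-0.2, -0.4, -0.8]
gripper_width: 0.0603
```

Request:
drive_tool:
  xyz:
    - [0, 0, 0]
    - [0, 0, 0]
    - [0, 0, -5]
    - [0, 0, -10]
    - [0, 0, -15]
    - [0, 0, -20]
    - [0, 0, -25]
    - [0, 0, -25]
  delta_rot:
    - [0, 0, 8]
    - [0, 0, 16]
    - [0, 0, 24]
    - [0, 0, 32]
    - [0, 0, 40]
    - [0, 0, 44]
    - [0, 0, 44]
    - [0, 0, 44]
  fingers: [60, 60, 60, 60, 60, 60, 60, 60]

```text
time: 1.7
eef_pos: [0.5517, -0.2738, 0.2128]
eef_rot: [2.353, 1.569, 2.508]
contact_force: [-0.2, 1.2, 0.2]
gripper_width: 0.0597
```

```bash
cat > st.py <<'E'
from h import *
from scipy.spatial.transform import Rotation as R
s=status.state();r=R.from_euler('xyz',s['eef_rot']).as_matrix()
print(s['time'],'tcp',s['eef_pos'].round(4),'tilt',r[:,0].round(3),'jaw',np.degrees(np.arctan2(r[1,1],r[0,1])).round(2),'F',s['contact_force'].round(1),'T',s['torque'].round(2),'w',s['gripper_width'],'j',s['joint_pos'].round(2))
E
python3 st.py
python3 - <<'E'
from h import *
c=cam('side');a=c['frame'][130:290,160:340,::-1];cv2.imwrite('pics/s1.png',cv2.resize(a,None,fx=4,fy=3.7,interpolation=cv2.INTER_CUBIC))
E
```

```text
1.7 tcp [ 0.5517 -0.2738  0.2128] tilt [-0.002  0.001 -1.   ] jaw 98.88 F [-0.2  1.2  0.2] T [ 0.09 -0.03  0.01] w 0.05974827924298709 j [-0.65  0.52  1.15 -0.    1.48 -2.38]
```

View pics/s1.png

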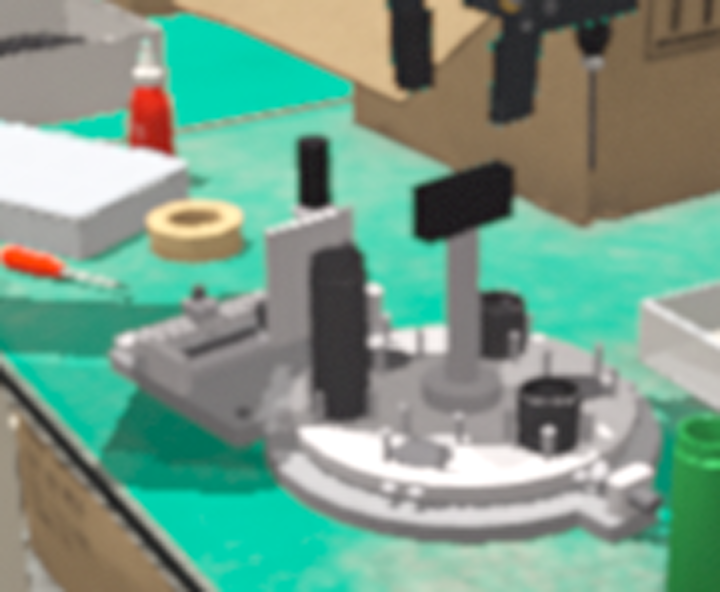

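Request:
drive_tool:
  xyz:
    - [0, 0, -25]
    - [0, 0, -50]
    - [0, 0, -70]
    - [0, 0, -70]
    - [0, 0, -70]
    - [0, 0, -70]
    - [0, 0, -70]
    - [0, 0, -70]
  delta_rot:
    - [0, 0, 0]
    - [0, 0, 0]
    - [0, 0, 0]
    - [0, 0, 0]
    - [0, 0, 0]
    - [0, 0, 0]
    - [0, 0, 0]
    - [0, 0, 0]
  fingers: [60, 60, 60, 60, 30, 10, 10, 10]
  newtons: 20

```text
time: 2.55
eef_pos: [0.5522, -0.2741, 0.1445]
eef_rot: [-0.834, 1.569, -0.677]
contact_force: [-0.0, -0.8, 0.0]
gripper_width: 0.0303
```

```bash
python3 st.py
```

```text
2.55 tcp [ 0.5522 -0.2741  0.1445] tilt [ 0.001 -0.001 -1.   ] jaw 98.99 F [-0.  -0.8  0. ] T [ 0.11 -0.04  0.05] w 0.03027444008741267 j [-0.65  0.57  1.25 -0.    1.32 -2.38]
```

Request:
drive_tool:
  xyz:
    - [0, 0, 0]
    - [0, 0, 0]
    - [0, 0, 0]
    - [0, 0, 0]
  delta_rot:
    - [0, 0, 0]
    - [0, 0, 0]
    - [0, 0, 0]
    - [0, 0, 0]
  fingers: [10, 10, 10, 10]

```text
time: 2.95
eef_pos: [0.552, -0.2738, 0.144]
eef_rot: [1.214, 1.571, 1.372]
contact_force: [-1.9, 2.8, 3.5]
gripper_width: 0.0158
```

Request:
drive_tool:
  xyz:
    - [0, 0, 0]
    - [0, 0, 0]
    - [0, 0, 0]
    - [0, 0, 0]
    - [0, 0, 0]
    - [0, 0, 0]
    - [0, 0, 0]
    - [0, 0, 0]
  delta_rot:
    - [0, 0, -1]
    - [0, 0, -3]
    - [0, 0, -5]
    - [0, 0, -7]
    - [0, 0, -9]
    - [0, 0, -11]
    - [0, 0, -13]
    - [0, 0, -15]
  fingers: [10, 10, 10, 10, 10, 10, 10, 10]

```text
time: 3.75
eef_pos: [0.5524, -0.2733, 0.144]
eef_rot: [0.86, 1.569, 0.753]
contact_force: [2.1, 5.2, 3.4]
gripper_width: 0.0158
```

```bash
python3 st.py
python3 - <<'E'
from h import *
c=cam('side');a=c['frame'][130:290,160:340,::-1];cv2.imwrite('pics/s2.png',cv2.resize(a,None,fx=4,fy=3.7,interpolation=cv2.INTER_CUBIC))
E
```

```text
3.75 tcp [ 0.5524 -0.2733  0.144 ] tilt [ 0.001  0.001 -1.   ] jaw 83.87 F [2.1 5.2 3.4] T [ 0.9  -0.31  0.06] w 0.015757334332736225 j [-0.65  0.57  1.25  0.    1.32 -2.12]
```

View pics/s2.png

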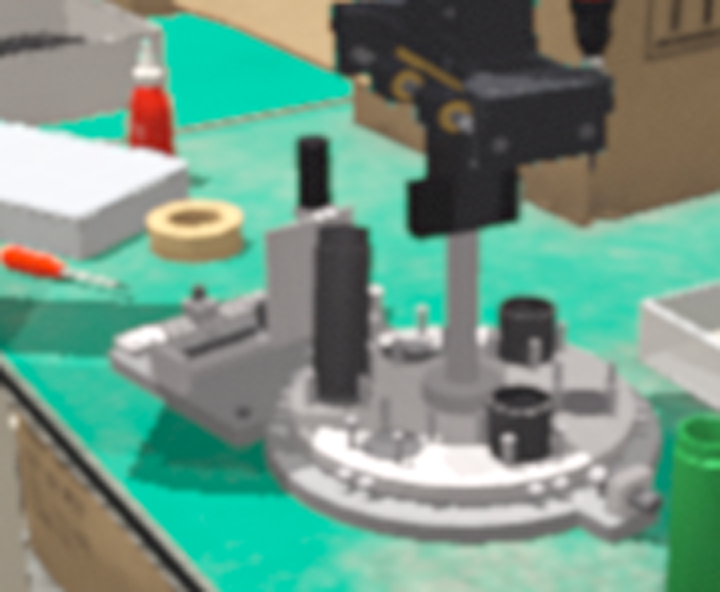

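Request:
drive_tool:
  xyz:
    - [0, 0, 0]
    - [0, 0, 0]
    - [0, 0, 0]
    - [0, 0, 0]
    - [0, 0, 0]
    - [0, 0, 0]
    - [0, 0, 0]
    - [0, 0, 0]
  delta_rot:
    - [0, 0, -2]
    - [0, 0, -5]
    - [0, 0, -8]
    - [0, 0, -11]
    - [0, 0, -14]
    - [0, 0, -17]
    - [0, 0, -20]
    - [0, 0, -23]
  fingers: [10, 10, 10, 10, 10, 10, 10, 10]

```text
time: 4.6
eef_pos: [0.5526, -0.2727, 0.144]
eef_rot: [1.487, 1.568, 0.979]
contact_force: [1.8, 7.1, 3.8]
gripper_width: 0.0163
```

Request:
drive_tool:
  xyz:
    - [0, 0, 0]
    - [0, 0, 0]
    - [0, 0, 0]
    - [0, 0, 0]
    - [0, 0, 0]
    - [0, 0, 0]
    - [0, 0, 0]
    - [0, 0, 0]
  delta_rot:
    - [0, 0, -3]
    - [0, 0, -6]
    - [0, 0, -9]
    - [0, 0, -12]
    - [0, 0, -15]
    - [0, 0, -18]
    - [0, 0, -20]
    - [0, 0, -22]
  fingers: [10, 10, 10, 10, 10, 10, 10, 10]

```text
time: 5.4
eef_pos: [0.5522, -0.272, 0.1439]
eef_rot: [2.483, 1.568, 1.592]
contact_force: [0.1, 11.5, 6.3]
gripper_width: 0.0178
```

Request:
drive_tool:
  xyz:
    - [0, 0, 0]
    - [0, 0, 0]
  delta_rot:
    - [0, 0, 0]
    - [0, 0, 0]
  fingers: [10, 10]

```text
time: 5.6
eef_pos: [0.5522, -0.272, 0.144]
eef_rot: [2.456, 1.568, 1.567]
contact_force: [-0.2, 10.3, 6.2]
gripper_width: 0.0176
```

```bash
python3 st.py
python3 - <<'E'
from h import *
c=cam('side');a=c['frame'][130:290,160:340,::-1];cv2.imwrite('pics/s3.png',cv2.resize(a,None,fx=4,fy=3.7,interpolation=cv2.INTER_CUBIC))
E
```

```text
5.6 tcp [ 0.5522 -0.272   0.144 ] tilt [ 0.     0.003 -1.   ] jaw 39.07 F [-0.2 10.3  6.2] T [ 1.69 -0.05  0.68] w 0.017586203071211275 j [-0.65  0.57  1.25  0.    1.32 -1.33]
```

View pics/s3.png

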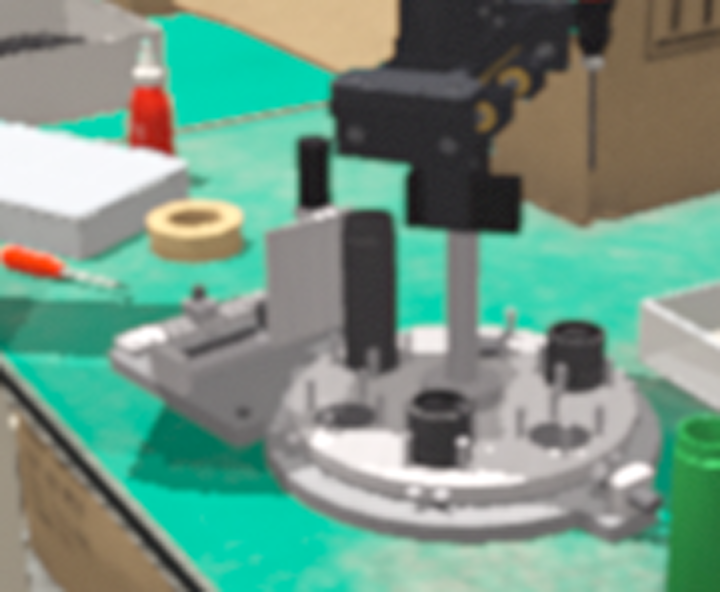

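Request:
drive_tool:
  xyz:
    - [0, 0, 0]
    - [0, 0, 0]
    - [0, 0, 0]
  delta_rot:
    - [0, 0, 0]
    - [0, 0, 0]
    - [0, 0, 0]
  fingers: [10, 10, 10]
  newtons: 45

```text
time: 5.95
eef_pos: [0.5528, -0.2722, 0.1439]
eef_rot: [1.948, 1.567, 1.058]
contact_force: [3.3, 10.4, 3.6]
gripper_width: 0.0154
```

```bash
python3 st.py
```

```text
5.95 tcp [ 0.5528 -0.2722  0.1439] tilt [ 0.002  0.003 -1.   ] jaw 38.99 F [ 3.3 10.4  3.6] T [ 1.53 -0.58 -0.01] w 0.01539765136404069 j [-0.65  0.57  1.25  0.    1.32 -1.33]
```

Request:
drive_tool:
  xyz:
    - [0, 0, 0]
    - [0, 0, 0]
    - [0, 0, 0]
    - [0, 0, 0]
    - [0, 0, 0]
    - [0, 0, 20]
    - [0, 0, 50]
    - [0, 0, 80]
  delta_rot:
    - [0, 0, 0]
    - [0, 0, 0]
    - [0, 0, 0]
    - [0, 0, 0]
    - [0, 0, 0]
    - [0, 0, 0]
    - [0, 0, 0]
    - [0, 0, 0]
  fingers: [60, 60, 60, 60, 60, 60, 60, 60]

```text
time: 6.75
eef_pos: [0.5518, -0.274, 0.2245]
eef_rot: [-2.777, 1.57, 2.616]
contact_force: [0.1, -0.9, 0.6]
gripper_width: 0.0599
```

```bash
python3 st.py
python3 - <<'E'
from h import *
c=cam('side');a=c['frame'][130:290,160:340,::-1];cv2.imwrite('pics/s4.png',cv2.resize(a,None,fx=4,fy=3.7,interpolation=cv2.INTER_CUBIC))
c=cam('top');a=c['frame'][130:255,150:340,::-1];cv2.imwrite('pics/t4.png',cv2.resize(a,None,fx=4.2,fy=4.2,interpolation=cv2.INTER_CUBIC))
import m;m.meas(c)
E
```

```text
6.75 tcp [ 0.5518 -0.274   0.2245] tilt [-0.001  0.    -1.   ] jaw 38.98 F [ 0.1 -0.9  0.6] T [ 0.02 -0.02  0.05] w 0.05992225774184717 j [-0.65  0.51  1.13 -0.    1.51 -1.33]
bar 27 [ 0.53404708 -0.25216827  0.172     ] [ 0.53370893 -0.25257157  0.17123266] yaw deg 47.99684643401274 8.485280990600586 2.8284268379211426
tube 50 [ 0.53983794 -0.20908812  0.128     ] [ 0.53883542 -0.21367574  0.12801559]
```

View pics/s4.png

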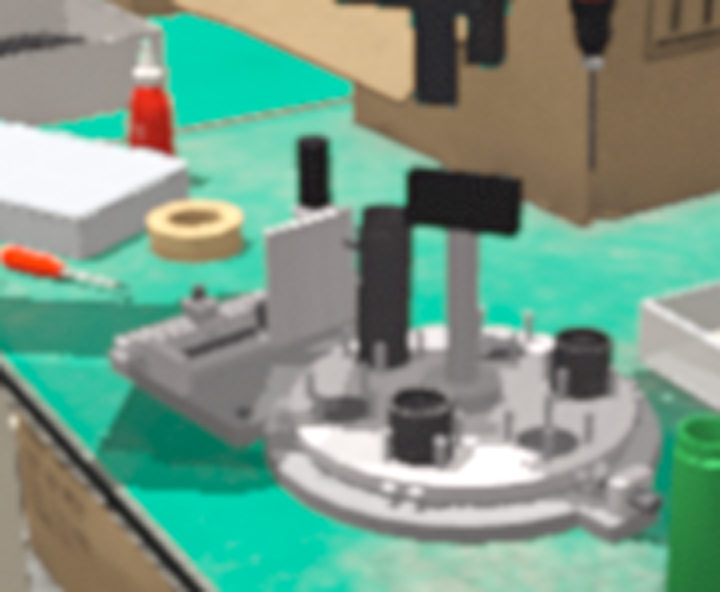

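View pics/t4.png

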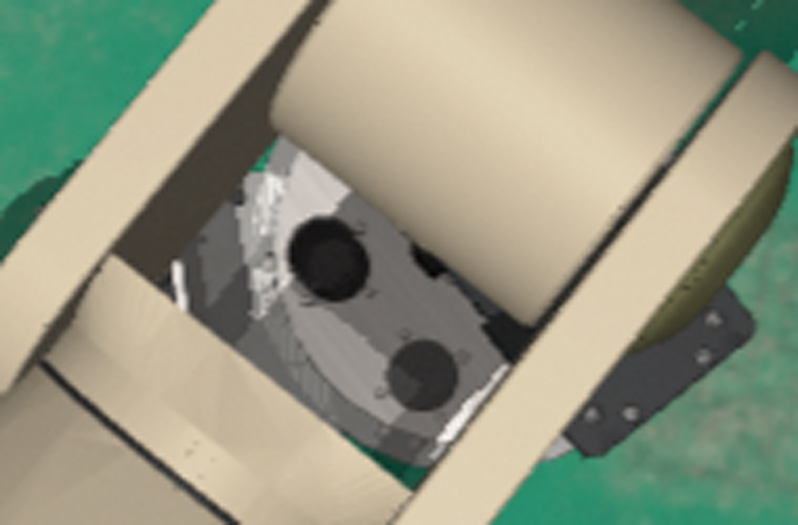

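Request:
drive_tool:
  xyz:
    - [-2, 30, 0]
    - [-4, 60, 0]
    - [-6, 90, 0]
    - [-8, 120, 0]
    - [-9, 145, 0]
    - [-9, 145, 0]
    - [-9, 145, -30]
    - [-9, 145, -60]
  delta_rot:
    - [0, 0, -6]
    - [0, 0, -12]
    - [0, 0, -18]
    - [0, 0, -24]
    - [0, 0, -30]
    - [0, 0, -30]
    - [0, 0, -30]
    - [0, 0, -30]
  fingers: [60, 60, 60, 60, 60, 60, 60, 60]

```text
time: 7.65
eef_pos: [0.5432, -0.1298, 0.163]
eef_rot: [0.79, 1.569, -0.621]
contact_force: [0.3, -1.0, -0.8]
gripper_width: 0.0604
```

```bash
python3 st.py
python3 - <<'E'
from h import *
c=cam('side');a=c['frame'][130:290,160:340,::-1];cv2.imwrite('pics/s5.png',cv2.resize(a,None,fx=4,fy=3.7,interpolation=cv2.INTER_CUBIC))
c=cam('top');a=c['frame'][130:255,150:340,::-1];cv2.imwrite('pics/t5.png',cv2.resize(a,None,fx=4.2,fy=4.2,interpolation=cv2.INTER_CUBIC))
E
```

```text
7.65 tcp [ 0.5432 -0.1298  0.163 ] tilt [ 0.001 -0.001 -1.   ] jaw 9.11 F [ 0.3 -1.  -0.8] T [ 0.05 -0.06 -0.01] w 0.060364531990250554 j [-0.45  0.46  1.4  -0.    1.28 -0.61]
```

View pics/s5.png

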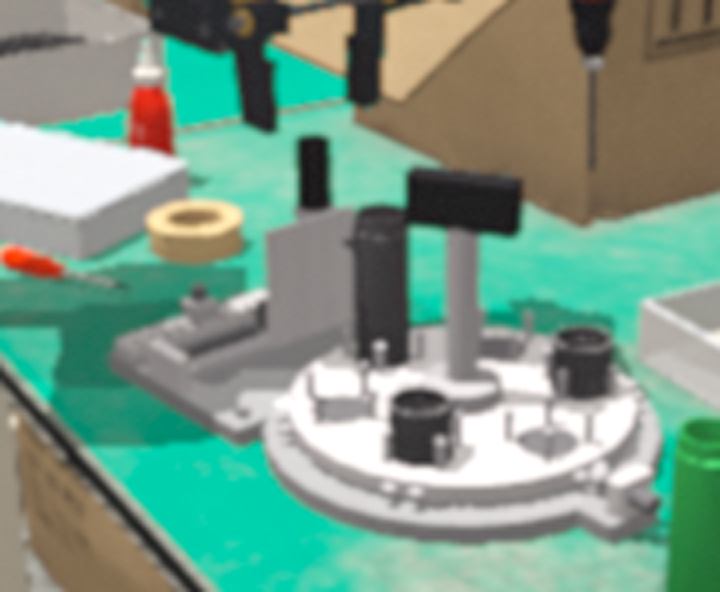

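View pics/t5.png

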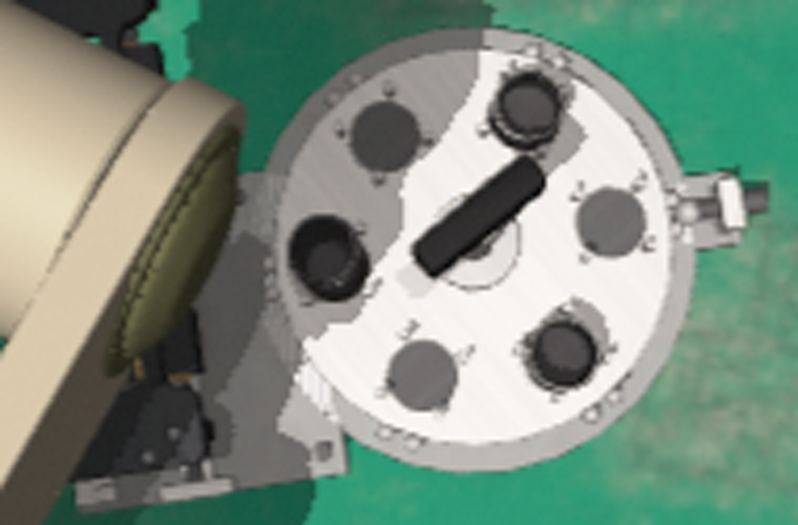

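Request:
drive_tool:
  xyz:
    - [0, 0, -20]
    - [0, 0, -40]
    - [0, 0, -52]
    - [0, 0, -52]
    - [0, 0, -52]
    - [0, 0, -52]
    - [0, 0, -52]
    - [0, 0, -52]
  delta_rot:
    - [0, 0, 0]
    - [0, 0, 0]
    - [0, 0, 0]
    - [0, 0, 0]
    - [0, 0, 0]
    - [0, 0, 0]
    - [0, 0, 0]
    - [0, 0, 0]
  fingers: [60, 60, 60, 40, 15, 15, 15, 15]
  newtons: 35

```text
time: 8.55
eef_pos: [0.5433, -0.1291, 0.1123]
eef_rot: [1.058, 1.57, -0.356]
contact_force: [6.2, 1.8, -0.7]
gripper_width: 0.0225
```

Request:
drive_tool:
  xyz:
    - [0, 0, 0]
    - [0, 0, 0]
    - [0, 0, 0]
  delta_rot:
    - [0, 0, 0]
    - [0, 0, 0]
    - [0, 0, 0]
  fingers: [15, 15, 15]

```text
time: 8.85
eef_pos: [0.5437, -0.129, 0.1123]
eef_rot: [1.223, 1.569, -0.19]
contact_force: [4.6, 1.4, 4.1]
gripper_width: 0.0212
```

```bash
python3 st.py
python3 - <<'E'
from h import *
c=cam('side');a=c['frame'][130:290,160:340,::-1];cv2.imwrite('pics/s6.png',cv2.resize(a,None,fx=4,fy=3.7,interpolation=cv2.INTER_CUBIC))
E
```

```text
8.85 tcp [ 0.5437 -0.129   0.1123] tilt [ 0.002 -0.    -1.   ] jaw 9.01 F [4.6 1.4 4.1] T [ 0.32 -0.71  0.  ] w 0.02120051401190971 j [-0.45  0.52  1.47  0.    1.16 -0.6 ]
```

View pics/s6.png

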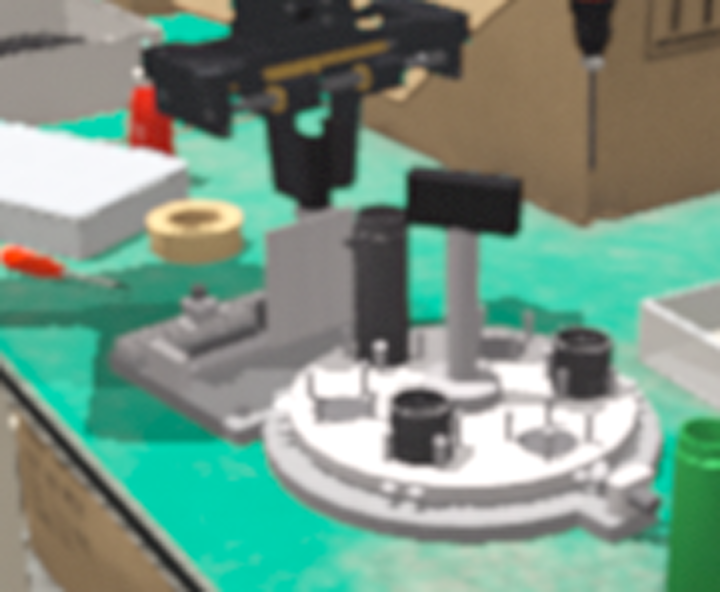

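Request:
drive_tool:
  xyz:
    - [-5, -1, 0]
    - [-11, -2, 0]
    - [-17, -3, 0]
    - [-23, -4, 0]
    - [-29, -5, 0]
    - [-35, -6, 0]
    - [-41, -7, 0]
    - [-44, -7, 0]
  delta_rot:
    - [0, 0, 0]
    - [0, 0, 0]
    - [0, 0, 0]
    - [0, 0, 0]
    - [0, 0, 0]
    - [0, 0, 0]
    - [0, 0, 0]
    - [0, 0, 0]
  fingers: [15, 15, 15, 15, 15, 15, 15, 15]

```text
time: 9.7
eef_pos: [0.5005, -0.1366, 0.1123]
eef_rot: [1.108, 1.566, -0.306]
contact_force: [12.5, -0.0, -0.6]
gripper_width: 0.0212
```

```bash
python3 st.py
python3 - <<'E'
from h import *
c=cam('side');a=c['frame'][130:290,160:340,::-1];cv2.imwrite('pics/s7.png',cv2.resize(a,None,fx=4,fy=3.7,interpolation=cv2.INTER_CUBIC))
c=cam('top');a=c['frame'][130:255,150:340,::-1];cv2.imwrite('pics/t7.png',cv2.resize(a,None,fx=4.2,fy=4.2,interpolation=cv2.INTER_CUBIC))
E
```

```text
9.7 tcp [ 0.5005 -0.1366  0.1123] tilt [ 0.005 -0.002 -1.   ] jaw 8.98 F [12.5 -0.  -0.6] T [-0.15 -1.8   0.03] w 0.021246273267897957 j [-0.5   0.46  1.58  0.    1.1  -0.65]
```

View pics/s7.png

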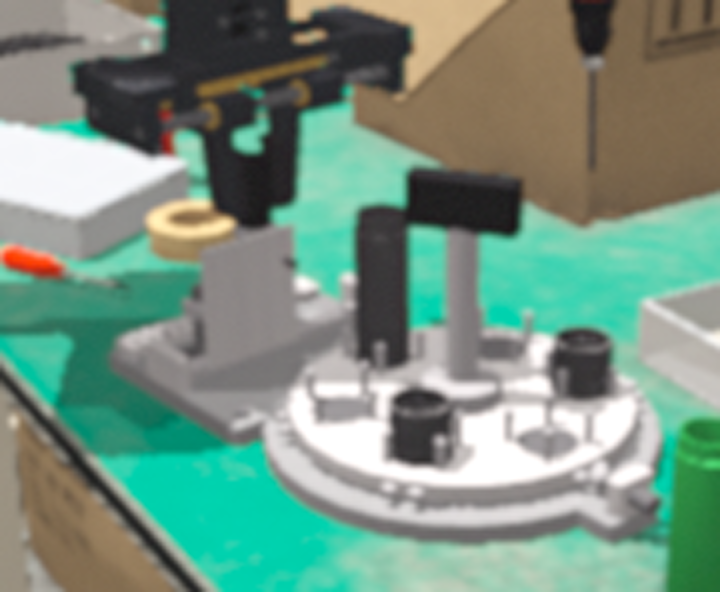

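View pics/t7.png

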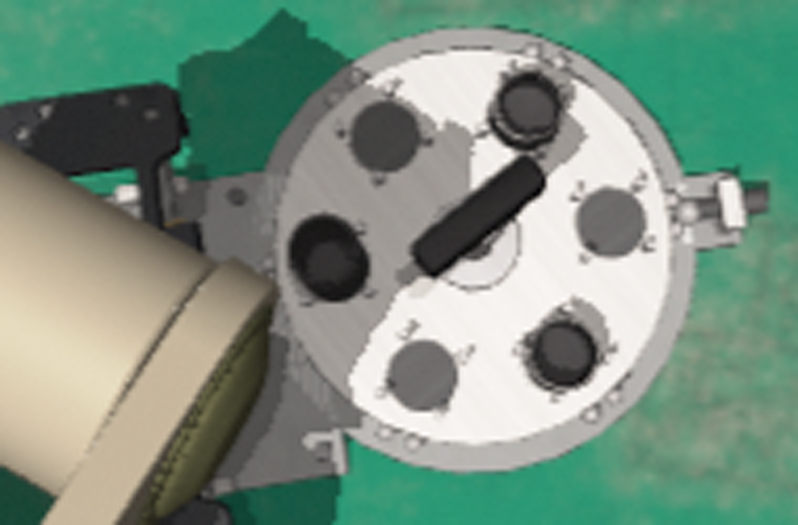

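Run:
```python
from h import *
c=np.load('/tmp/top0.npz')
# region u 158..188 , v 186..232
a=c['frame'][186:232,156:192,::-1];a=cv2.resize(a,None,fx=12,fy=12,interpolation=cv2.INTER_NEAREST)
for v in range(0,46,4): cv2.putText(a,str(186+v),(0,v*12+10),0,.35,(0,255,255))
for u in range(0,36,4): cv2.putText(a,str(156+u),(u*12,548),0,.35,(0,255,255))
cv2.imwrite('pics/z.png',a)
s=np.load('/tmp/side0.npz')
a=s['frame'][196:240,186:240,::-1];a=cv2.resize(a,None,fx=12,fy=12,interpolation=cv2.INTER_NEAREST);cv2.imwrite('pics/zs.png',a)
# predicted mark/pointer line in side view
print(proj(s,(.4825,-.1011,.034)),proj(s,(.4825,-.1011,.05)))
```

```text
(np.float64(210.33163042668838), np.float64(212.98500640854394)) (np.float64(209.9997547854084), np.float64(206.94834456836762))
```

View pics/z.png

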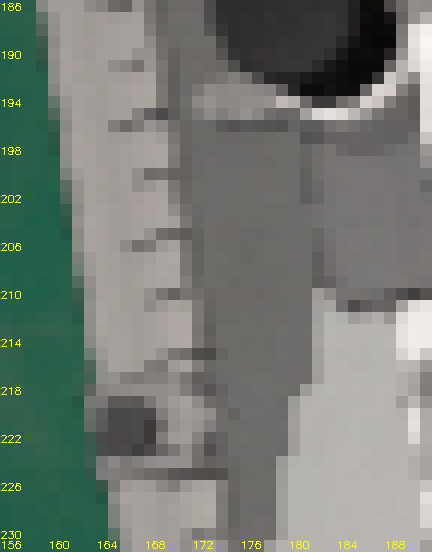

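View pics/zs.png

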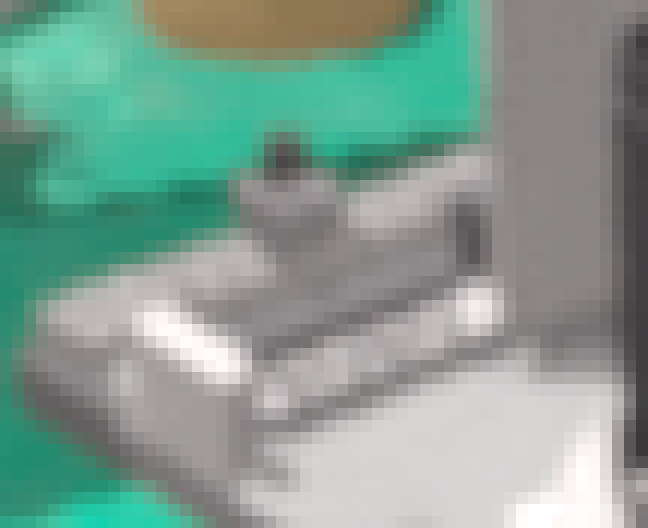

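Run:
```python
from h import *
c=np.load('/tmp/top0.npz');P=pts(c)
print('z mm cols 160..182');
for v in range(188,230): print(v,(P[v,160:183,2]*1000).round().astype(int))
g=c['frame'].mean(-1).astype(int)
for v in range(212,228): print(v,g[v,160:178])
```

```text
z mm cols 160..182
188 [ 23  23  23  22  22  24  21  24  24  12  13  14  14  14 148 148 148 148
 148 147 147 149 146]
189 [ 22  21  25  19  23  23  22  20  21  11  13  14  15  14 148 148 148 149
 147 146 149 147 146]
190 [ 24  21  22  26  25  25  21  22  19  14  14  16  16  13 147 149 147 147
 150 148 146 148 147]
191 [ 20  24  24  21  21  21  22  23  24  17  13  11  16  15  15 146 150 151
 149 150 151 148 147]
192 [ 21  19  23  22  23  24  23  22  23  15  18  17  15  36  36  37  37 146
 151 149 145 143 142]
193 [ 25  23  22  23  22  24  18  22  24  20  14  12  40  38  38  36  39  34
 103 133 135 136 128]
194 [ 24  22  21  22  21  22  23  22  23  23  16  16  35  39 957  38  38  36
  37 105 100 106 113]
195 [ 22  23  22  25  21  24  25  21  22  22  15  15  10  38  36  35  37  34
  38  37  13 104 105]
196 [15 24 19 21 23 22 22 22 20 24 13 15 17 14 17 15 15 12 15 16 14 45 43]
197 [ 2 23 21 27 20 21 21 24 22 21 15 17 14 17 17 13 14 15 14 16 13 46 43]
198 [  0  25  22  23  24  22  20  26  25  20  16  13  17  13  13  13  14  16
  16  17  14 957  44]
199 [ 0 22 25 26 23 21 23 24 21 21 20 13
[... 2904 characters left out ...]
19 [ 70  70  63 117 119  89  89  87 119 141 153 160 139 107 102 109 108 108]
220 [ 71  70  68 105  93  71  71  74  74 126 148 157 152 142 107  99 109 109]
221 [ 71  69  70 102  89  72  72  75  58 104 147 154 147 127 108 106 107 108]
222 [ 73  70  69  74  72  70  71  74  58 124 155 157 129  93  99 107 108 107]
223 [ 74  71  69  75  74  71  73  62  72 101 117 140 111  78  97 107 107 107]
224 [ 72  71  70  78 119 135 120 127 140 144 144 143 109  96 101 103 106 107]
225 [ 71  68  68  70 123 126 120 114 105 103  88  83  78  76  81  98 106 106]
226 [ 71  69  68  67  70 121 151 157 154 135 124 149 161 164 124 101 106 106]
227 [ 69  70  69  68  62 137 162 161 160 155 157 165 168 169 121  98 106 106]
```

Run:
```python
from h import *
c=np.load('/tmp/top0.npz')
a=plane(c,172,193.7,.036);b=plane(c,174,220.4,.036)
for d in(8.5,9,9.5):
    th=np.radians(d);ex=np.array([np.cos(th),np.sin(th),0])
    hnd=np.array([.5428,-.1293,.036]);print(d,(b-a)@ex,(a-hnd)@ex,(b-hnd)@ex, 'rest',(np.array([.5005,-.1366,.036])-b)@ex)
```

```text
8.5 -0.05257167919392955 -1.7454952962624906e-06 -0.052573424689225816 rest 0.009659044967770572
9 -0.052550818865966784 0.000285876152911352 -0.05226494271305542 rest 0.00934375431108741
9.5 -0.052525956589688595 0.0005734760305431074 -0.05195248055914548 rest 0.009027752091337642
```

Request:
drive_tool:
  xyz:
    - [-3, 0, 0]
    - [-6, -1, 0]
    - [-9, -1, 0]
    - [-9, -1, 0]
    - [-9, -1, 0]
    - [-9, -1, 0]
  delta_rot:
    - [0, 0, 0]
    - [0, 0, 0]
    - [0, 0, 0]
    - [0, 0, 0]
    - [0, 0, 0]
    - [0, 0, 0]
  fingers: [15, 15, 15, 15, 15, 15]

```text
time: 10.4
eef_pos: [0.4921, -0.1381, 0.1124]
eef_rot: [0.994, 1.565, -0.42]
contact_force: [12.5, -1.2, -1.8]
gripper_width: 0.021
```

```bash
python3 st.py
python3 - <<'E'
from h import *
c=cam('side');a=c['frame'][180:260,180:280,::-1];cv2.imwrite('pics/s8.png',cv2.resize(a,None,fx=7,fy=7,interpolation=cv2.INTER_CUBIC))
s=status.state();ex=np.array([np.cos(np.radians(9)),np.sin(np.radians(9))])
print('travel',(s['eef_pos'][:2]-[.5428,-.1293])@ex)
# shield shift in side views: bright vertical left edge at several rows
s0=np.load('/tmp/side0.npz');np.savez('/tmp/side8.npz',**c)
for r in (200,206,212):
    print(r,s0['frame'][r,205:245].mean(-1).astype(int),c['frame'][r,190:240].mean(-1).astype(int))
print(proj(c,(.5428,-.1293,.1)),proj(c,(.5428-.0524*ex[0],-.1293-.0524*ex[1],.1)))
c=cam('top');save(c,'t8.png')
E
```

```text
10.4 tcp [ 0.4921 -0.1381  0.1124] tilt [ 0.006 -0.002 -1.   ] jaw 8.98 F [12.5 -1.2 -1.8] T [-0.3  -1.83 -0.02] w 0.021021661521426066 j [-0.51  0.45  1.6   0.    1.09 -0.66]
travel -0.0514447785873052
200 [127 126 123 122 123 122 121 126 127 124 120 116 116 123 125 127 132 133
 132 135 145 149 140 133 132 134 133 134 133 133 134 126 107  84  71  65
  60  56  55  56] [166 166 169 171 174 173 169 166 164 161 154 147 143 142 139 138 139 138
 133 134 135 135 135 135 135 134 135 136 136 136 136 136 135 135 136 137
 135 128 117 121 138 150 153 158 160 160 161 160 157 155]
206 [132 132 135 132 130 131 135 138 139 140 140 140 140 139 134 128 123 123
 124 126 133 138 138 133 134 135 134 135 135 134 133 121  92  75  77  87
  93  94  91  85] [ 92  98 101 104 105 106 106 105 105 104 104 104 103 103 100 101 113 127
 135 134 135 135 135 135 135 135 135 134 135 136 137 137 136 136 136 137
 138 137 137 143 178 217 237 246 252 254 249 235 216 191]
212 [113 136 145 145 146 145 147 150 144 141 160 177 181 182 186 184 173 165
 150 131 135 145 145 138 134 136 136 135 135 134 134 123  97  72  66  66
  65  63  60  60] [107 106 104 104 103 104 103 103 102 101 100  99  98  99 102 113 126 133
 135 135 135 137 137 136 136 135 135 135 136 136 137 136 136 135 136 137
 139 137 137 138 137 142 152 165 179 184 184 187 192 194]
(np.float64(237.4290091413838), np.float64(186.35491053611494)) (np.float64(219.11736004262315), np.float64(192.1913507363003))
```

View pics/s8.png

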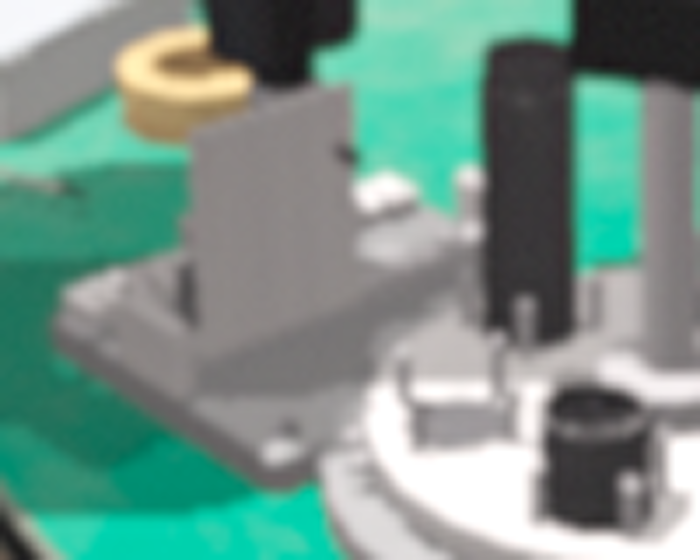

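View pics/t8.png

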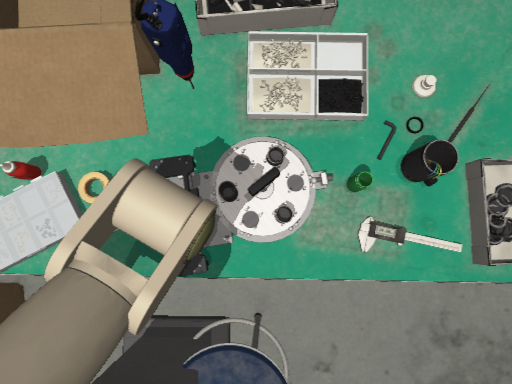

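Request:
drive_tool:
  xyz:
    - [0, 0, 0]
    - [0, 0, 0]
    - [0, 0, 0]
    - [0, 0, 0]
  delta_rot:
    - [0, 0, 0]
    - [0, 0, 0]
    - [0, 0, 0]
    - [0, 0, 0]
  fingers: [15, 15, 15, 15]

```text
time: 10.9
eef_pos: [0.4921, -0.1381, 0.1123]
eef_rot: [0.988, 1.565, -0.426]
contact_force: [12.4, -2.2, -1.9]
gripper_width: 0.0209
```

```bash
python3 st.py; python3 -c "
from h import *
bot.job_done()"; python3 st.py
```

```text
10.9 tcp [ 0.4921 -0.1381  0.1123] tilt [ 0.006 -0.003 -1.   ] jaw 8.98 F [12.4 -2.2 -1.9] T [-0.28 -1.68  0.  ] w 0.02094920562843463 j [-0.51  0.45  1.6   0.    1.09 -0.66]
the job is handed in; nothing more can be done
the job is handed in; nothing more can be done
```

I turned the table one detent clockwise, seen from above, by its bar. That brought the long tube to the gate and carried the short head away from it. I let go of the bar, gripped the gate's handle and pulled the gate to the mark. The job was handed in at about 11 s with the handle still held; no verdict is reported.

- **Tube:** it measured about 2 mm from the gate spot after the bar was released, and it still stood upright in the nest in the last side view.
- **Gate:** by the tool's position it had travelled 51.4 to 52.3 mm, depending on which shut position is used as the start. I measured the mark at about 52.4 mm. A rough check of the shield's shift in the side view, about 53 mm, agrees within 1.5 mm.
- **Hold:** the grip was set to 35 N, and the wrist force of 12.4 N matches the spring's pull.
- **Not confirmed:** the arm hid the pointer and mark in the top view, and the shield blocked the side view. So I did not see the final alignment directly, nor check that the mark was unmoved.
- **Disagreement:** my first reading of the mark's distance was 54.8 mm. The depth image showed I had picked the wrong pixel for the mark's tip, so I corrected it before the last pull.

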